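Set the sprung jaw of a piston fixture on its stop pin

ROBOT

A 7-joint arm with a two-finger parallel gripper is mounted at the origin on the work surface. World frame = base frame: x ahead of the robot, y to its left, z up, the work surface at z = 0. Lengths are in m, angles in rad, forces in N, time in s.
With the tool pointing down it reaches from about 0.425 to 0.875 m from the base axis. Payload 4.7 kg.
Tool frame: the origin (TCP) lies midway between the tips of the shut fingers; the grasp point (between the pads) lies 19 mm behind it (ctrl.grip_point_offset is the distance from the TCP to the grasp point, in m); z points along the fingers, y is the line along which they close (so a half turn about z gives the same grasp; the last joint's range is limited). The gripper opens to 87 mm and grips with 3 to 60 N. Pads are 19 mm wide; open, the fingers measure 117 mm over their backs; the gripper's body (75 mm by 190 mm) begins 51 mm behind the grasp point.
Start: joints at [-1.322, 0.321, -0.07, 1.45, 0.023, 1.371, -0.057], TCP at [0.151, 0.632, 0.223] pointing down, gripper open.
Joint ranges: [-2.86, 2.86], [-0.3, 2.09], [-1.38, 1.24], [0.06, 2.45], [-1.56, 4.7], [0.09, 2.05], [-2.69, 2.69]. Speed limits (rad/s): [2.57, 2.57, 3.14, 3.14, 3.14, 3.14, 3.14].

INTERFACE

Orientations are given as a rotation vector (axis times angle).
In Python, from bench import ctrl gives the robot as it stands.
- The arm moves only by the tool move_arm, never from a script. Its argument "increments" is text: rows parted by semicolons, each of 7 numbers parted by spaces: the shift along the world's x, y, z in mm, then the turn, a rotation vector about the world's x, y, z in degrees, then the closure in counts, from 0 (fully open) to 255 (shut). A call has exactly 8 rows; each row shifts and turns the commanded pose from where the row before left it; what a row does not reach is not made up. A row lasts 1/12 s, in which the tool goes at most 41.7 mm and 7.16 degrees, less where a joint would pass 70% of its speed; a pose out of reach is approached as far as the arm can. A call with a gripper value outside its range is refused whole. The fingers move at their own pace and stop on an object; "grip_force" is the grip in N (left out, the last holds). Time passes only in rows, so rows that do not move let the fingers close, or fill a call up. It gives the time, the measured TCP pose, the force, the opening and the grip force at its end, in the units of the state.
- ctrl.get_state(): the state, without advancing time (a new reading comes with each control period).
- ctrl.get_image(name): name is "scene" or "top"; returns a dict with "frame" (400x640x3 uint8, red, green, blue), "depth" (400x640 float32, m along the optical axis (not along the pixel's ray), 0 where there is no reading), "fx", "fy", "cx", "cy" (pixels), "k1" (the pictures are not rectified: a ray, as slopes to the right and down, at radius r is drawn at 1 + k1 r^2 times it, then the intrinsics apply), "position" and "orientation" of the camera in the world. Camera axes: x right, y down, z forward; pixel columns grow to the right and rows downward; lengths in m; the calibration is good to about 2 mm. A picture is of the moment at which its call begins.
- ctrl.close_job(): hands the job in; it is judged then, once.
Trained networks look in a picture, given as the dict that the camera call returned (one of the last four; its "shot" number tells which), for a name from the list of things; names that differ only in an ending like _2 or _b are one class to them, and where a whole thing is asked for, a point or a joint stands for the part that bears it (a point fixed in the world has none). Each returns a list of dicts, best first, with "score" (0 to 1); they miss things now and then, are a little off and sometimes report something else, mostly with a low value. They report only what shows in the picture. A call takes as long as a camera call.
- ctrl.find_in(target, picture): "centre" ([x, y, z] in m, in world coordinates, good to about 4 mm: the middle of the surface that is visible of it).
- ctrl.silhouettes(target, picture): "region" (400x640 bool, what is visible of it).
The state is a dict: "time": time; "joint_positions": joint angles; "qd": joint speeds; "joint_torque": joint torques, N m; "position": TCP position; "tool_rot": TCP orientation; "ft_force": force on the tool from outside, world axes, zero at the start; "torque": the same for the moment, N m; "grip_width": opening from 0.0 (shut) to 1.0 (fully open); "grip_force": force on a finger pad.
Only numpy, scipy, OpenCV 4.12 (cv2) and the standard library are available. Lean on these libraries where they do the work, as an engineer would, in place of code of your own. Each camera call takes 0.05 s, during which the arm holds its last target. There are 200 camera calls.

TASK

Get the piston fixture ready for loading: with a fingertip, push the orange plate of its sprung jaw away along the guide rods until the yellow stop pin pops up behind the steel keeper strip, then let the jaw go so that its spring brings it back to rest against the pin, half open. Push only on the orange face; do not grip the plate or touch its steel back, and leave the piston, the gear and the red clutch plate standing where they are.

Things in the scene. Friction and masses are not known exactly. Their poses are not given: they have to be found in the camera images.
- fixture: Piston-holding fixture, fixed to the bench: grey bed 270 x 140 x 18 mm with two guide rods along its x axis, an aluminium near jaw (90 mm wide, top 52 mm above the bench, its far face 94 mm to -x of the origin), a far block (top 58 mm) and beyond it a spring canister reaching 246 mm to +x. Origin: on the bench surface, at the middle of the guide rods' width. Its x axis is the direction in which the jaw is pushed open.
- jaw (a joint): Travel of the sprung jaw along the fixture's +x, m. 0 = home (where it starts, held by its spring); end stop at 0.085. The spring pushes it back with about 5 N at home and 11 N at the end stop, well damped (45 N per m/s), so once let go it comes back by itself at about 0.1 to 0.25 m/s. It catches at a mid position between 0.030 and 0.060, set by where the stop block is: push it at least 5 mm past that; pushing as far as the end stop is also right.
- push_plate: Orange push plate standing upright on the jaw, 100 mm wide (y), 62 mm high (50 to 112 mm above the bench), 8 mm thick; moves with the jaw. Origin: its centre; axes those of the fixture. Its orange face looks to -x (the robot's side) and is the one to push.
- plate_face (a point): Centre of the orange face, 81 mm above the bench; moves with the jaw. The space on its -x side is free above 52 mm (fixed jaw and pin stay below that).
- push_back: Steel back of the push plate with two ribs, lying against the orange plate on its +x side; not to be touched, as by gripping the plate. 100 mm wide, 62 mm high, 6 mm thick plus ribs reaching 30 mm further. Origin: centre of its 6 mm sheet.
- keeper_edge (a point): Middle of the near (-x) edge of the steel keeper strip, on the jaw's +y side, 53 mm from its centre line, 42 mm above the bench; moves with the jaw and is level in x with the orange face. The strip is 90 mm long, 34 mm wide and 8 mm thick; at home it covers the pin and holds it down.
- stop: Blue stop block clamped on the fixture's bed, 30 x 44 x 16 mm, its place along x differing from set-up to set-up. Origin: on the pin's axis at the block's underside (18 mm above the bench); axes those of the fixture. The jaw is latched when the keeper's near edge rests on the far side of the pin, 5 mm to +x of this origin.
- stop_pin (a joint): Yellow sprung stop pin, 10 mm in diameter, upright in the blue block. 0 = fully up (top 50 mm above the bench); about 0.012 = held down by the keeper strip, as at the start.
- piston: Loose bystander: aluminium piston, 72 mm diameter, 50 mm high, standing on the bench. Origin: centre of its underside.
- gear: Loose bystander: steel gear, about 74 mm diameter, 18 mm thick, lying flat. Origin: centre of its underside.
- clutch_plate: Loose bystander: red clutch pressure plate, 92 mm diameter, 22 mm high, lying flat. Origin: centre of its underside.

How it is judged:
By the outcome, as a careful person would: the job done as asked, in the order asked, and still so for the second after the job is handed in, with the robot touching nothing.
It also fails if it takes over 35 s, if anything falls off the work surface, if the arm or the gripper's body presses on something with over 40 N, if the wrist force passes 120 N, or if a joint passes its speed limit or range.

## Working session

There is one attempt and no reset: what is moved stays moved. The work goes in short steps, Python scripts to look and compute and a tool call to move; the robot and the scene stay as the last step left them, time stands still between calls to the robot, and variables do not carry over. Pictures are saved under pics/ and viewed, at most 10 in all, crops included, and the job is handed in when it is done.

Besides the shell and the picture viewer there is one more tool, called after ">>>" in YAML: its name, and indented under it one key for each argument. move_arm: Moves the arm, as the interface text tells. Its arguments: {"type":"object","properties":{"increments":{"type":"string"},"grip_force":{"type":"number"}},"required":["increments"]}

```bash
mkdir -p pics; cat > h.py <<'E'
import numpy as np, cv2
from scipy.spatial.transform import Rotation as R
from bench import ctrl
def save(p,n): cv2.imwrite('pics/'+n,cv2.cvtColor(p['frame'],cv2.COLOR_RGB2BGR))
def rot(o):
    o=np.array(o,float)
    return o if o.shape==(3,3) else (R.from_rotvec(o) if o.size==3 else R.from_quat(o)).as_matrix()
def cloud(p,m):
    v,u=np.nonzero(m&(p['depth']>0)); d=p['depth'][v,u]
    K=np.array([[p['fx'],0,p['cx']],[0,p['fy'],p['cy']],[0,0,1]])
    s=cv2.undistortPoints(np.stack([u,v],1).astype(np.float64)[:,None],K,np.array([p['k1'],0,0,0.]))[:,0]
    return (np.c_[s,np.ones(len(s))]*d[:,None])@rot(p['orientation']).T+np.array(p['position'])
E
python3 - <<'E'
from h import *
s=ctrl.get_state(); print(s['position'],s['tool_rot'],s['time'],s['ft_force'])
for n in('scene','top'):
    p=ctrl.get_image(n); save(p,n+'0.png'); print(n,p['position'],p['orientation'])
    for t in('fixture','push_plate','plate_face','keeper_edge','stop','stop_pin','push_back','piston','gear','clutch_plate'):
        r=ctrl.find_in(t,p); print(t,[(np.round(a['centre'],3).tolist(),round(a['score'],2)) for a in r[:2]])
    r=ctrl.silhouettes('push_plate',p)
    if r:
        c=cloud(p,r[0]['region']); print(len(c),np.percentile(c,[2,50,98],axis=0).round(3).tolist())
E
```

```text
[0.15113272 0.63159941 0.22144843] [-3.67862724e-01 -3.11984497e+00  3.06265799e-03] 0.0 [0.32818352 0.10344907 0.07584456]
scene [0.90314766 0.53735348 0.62980604] [-0.72188924 -2.59896346  1.15187986]
fixture [([0.602, -0.063, 0.032], 0.7), ([0.556, -0.054, 0.05], 0.45)]
push_plate [([0.536, -0.038, 0.109], 0.68)]
plate_face [([0.55, -0.056, 0.052], 0.7)]
keeper_edge [([0.555, -0.059, 0.046], 0.59), ([0.607, -0.284, 0.015], 0.54)]
stop [([0.596, -0.014, 0.03], 0.57)]
stop_pin []
push_back [([0.544, -0.06, 0.082], 0.82)]
piston [([0.45, -0.217, 0.049], 0.81)]
gear [([0.552, -0.058, 0.052], 0.6)]
clutch_plate [([0.71, 0.067, 0.015], 0.82), ([0.45, -0.22, 0.048], 0.39)]
158 [[0.508, -0.115, 0.055], [0.536, -0.039, 0.112], [0.544, -0.025, 0.114]]
top [0.42945015 0.03883361 1.21605293] [-2.14406155  2.15251275 -0.1578967 ]
fixture [([0.59, -0.083, 0.028], 0.86), ([0.521, -0.075, 0.11], 0.18)]
push_plate [([0.521, -0.077, 0.111], 0.7)]
plate_face [([0.552, -0.07, 0.048], 0.72)]
keeper_edge []
stop [([0.592, -0.018, 0.035], 0.49)]
stop_pin []
push_back [([0.536, -0.081, 0.112], 0.73), ([0.7, 0.061, 0.012], 0.59)]
piston [([0.442, -0.218, 0.047], 0.68), ([0.558, -0.072, 0.049], 0.25)]
gear [([0.604, -0.292, 0.018], 0.8)]
clutch_plate [([0.7, 0.055, 0.014], 0.59)]
299 [[0.504, -0.119, 0.018], [0.52, -0.078, 0.109], [0.54, -0.029, 0.115]]
```

View pics/scene0.png

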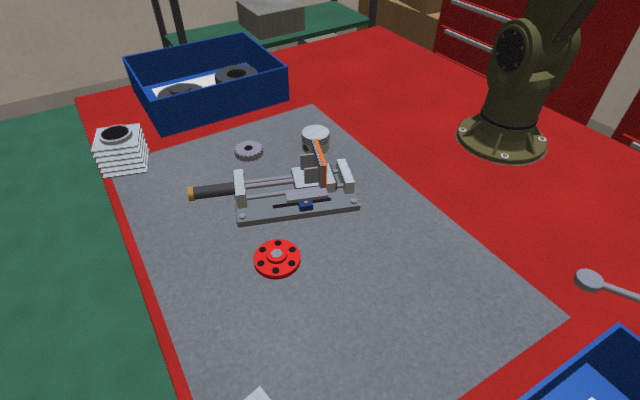

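View pics/top0.png

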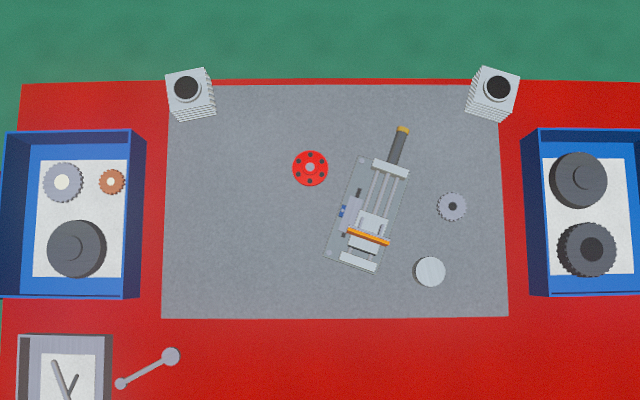

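```bash
python3 - <<'E'
from h import *
p=ctrl.get_image('top')
c=cloud(p,np.ones((400,640),bool))
hsv=cv2.cvtColor(p['frame'],cv2.COLOR_RGB2HSV); col=hsv[p['depth']>0]
m=(c[:,2]>.10)&(c[:,2]<.12)&(abs(c[:,0]-.53)<.12)&(abs(c[:,1]+.07)<.12)
o=m&(col[:,0]>5)&(col[:,0]<22)&(col[:,1]>120)
q=c[o]; print(len(q),q.mean(0),cv2.minAreaRect((q[:,:2]*1000).astype(np.float32)))
l=cv2.fitLine(q[:,:2].astype(np.float32),cv2.DIST_HUBER,0,.01,.01).ravel(); print('orange line',l)
b=(c[:,2]>.010)&(c[:,2]<.08)&(abs(c[:,0]-.6)<.3)&(abs(c[:,1]+.08)<.15)&(col[:,0]>95)&(col[:,0]<130)&(col[:,1]>120)
print('blue',b.sum(),c[b].mean(0) if b.any() else 0)
f=(c[:,2]>.012)&(c[:,2]<.025)&(abs(c[:,0]-.58)<.3)&(c[:,1]>-.2)&(c[:,1]<.03)
print('bed',cv2.minAreaRect((c[f][:,:2]*1000).astype(np.float32)))
E
```

```text
164 [ 0.52189177 -0.07444719  0.11047086] ((522.60498046875, -73.51185607910156), (97.24032592773438, 8.586002349853516), 69.74044036865234)
orange line [ 0.34520715  0.9385265   0.52390677 -0.06796123]
blue 28 [ 0.58984175 -0.01788102  0.03296084]
bed ((578.0933837890625, -84.62737274169922), (320.3251647949219, 226.82778930664062), 0.4793558418750763)
```

The pictures agree with the networks. In the top view the orange plate is at about (368,236), with the fixture pointing up and to the right. The blue stop is at (343,211), the piston at (429,271), the clutch plate at (310,168) and the gear at (451,206). The fixture's yaw is about -20°, and the orange face centre is near (0.519, -0.072). I'll bring the shut fingers to the -x side.

>>> move_arm:
  increments: "28 -28 0 0 0 -0.85 255;28 -28 0 0 0 -0.85 255;28 -28 0 0 0 -0.85 255;28 -28 0 0 0 -0.85 255;28 -28 0 0 0 -0.85 255;28 -28 0 0 0 -0.85 255;28 -28 0 0 0 -0.85 255;28 -28 0 0 0 -0.85 255"
  grip_force: 20

```text
time: 1.92
position: [0.3764, 0.4066, 0.2229]
tool_rot: [0.553, 3.092, 0.001]
ft_force: [1.0, 0.1, 0.0]
grip_width: 0.48
grip_force: 0.0
```

>>> move_arm:
  increments: "10 -38 0 0 0 0 255;10 -38 0 0 0 0 255;10 -38 0 0 0 0 255;10 -38 0 0 0 0 255;10 -38 0 0 0 0 255;10 -38 0 0 0 0 255;10 -38 0 0 0 0 255;10 -38 0 0 0 0 255"

```text
time: 2.58
position: [0.4554, 0.1023, 0.223]
tool_rot: [0.552, 3.092, 0.002]
ft_force: [1.4, 0.0, 0.8]
grip_width: 0.007
grip_force: 0.0
```

>>> move_arm:
  increments: "5 -32 0 0 0 0 255;5 -32 0 0 0 0 255;5 -32 0 0 0 0 255;5 -32 0 0 0 0 255;5 -32 0 0 0 0 255;0 0 -25 0 0 0 255;0 0 -25 0 0 0 255;0 0 -20 0 0 0 255"

```text
time: 3.25
position: [0.48, -0.0566, 0.1516]
tool_rot: [0.555, 3.092, 0.001]
ft_force: [-0.2, 0.9, -0.1]
grip_width: 0.001
grip_force: 0.0
```

```bash
python3 - <<'E'
from h import *
s=ctrl.get_state(); print(s['position'],s['ft_force'])
p=ctrl.get_image('scene'); save(p,'scene1.png')
cv2.imwrite('pics/scene1c.png',cv2.resize(cv2.imread('pics/scene1.png')[80:280,170:420],None,fx=3,fy=3))
E
```

```text
[ 0.48002713 -0.0565714   0.15161539] [-0.2494669   0.91398876 -0.14476609]
```

View pics/scene1c.png

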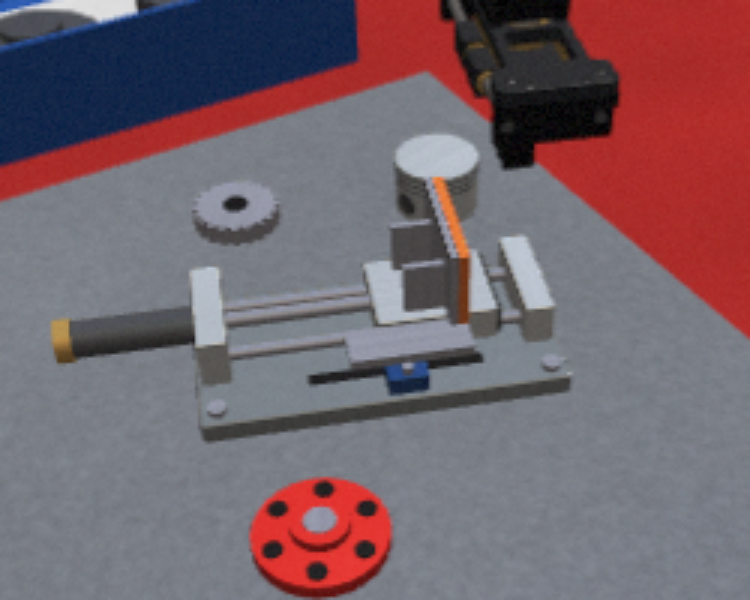

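The shut fingertips hang clear on the robot's side of the plate: fingertips at crop (515,155), plate at (450,250). Next I'll lower them and approach the face.

>>> move_arm:
  increments: "0 0 -25 0 0 0 255;0 0 -25 0 0 0 255;0 0 -25 0 0 0 255;5.6 -2.1 0 0 0 0 255;5.6 -2.1 0 0 0 0 255;5.6 -2.1 0 0 0 0 255;5.6 -2.1 0 0 0 0 255;5.6 -2.1 0 0 0 0 255"

```text
time: 3.97
position: [0.5099, -0.0664, 0.0793]
tool_rot: [0.552, 3.091, 0.002]
ft_force: [-7.6, 2.3, 5.4]
grip_width: 0.002
grip_force: 3.9
```

>>> move_arm:
  increments: "7.5 -2.8 0 0 0 0 255;7.5 -2.8 0 0 0 0 255;7.5 -2.8 0 0 0 0 255;7.5 -2.8 0 0 0 0 255;7.5 -2.8 0 0 0 0 255;7.5 -2.8 0 0 0 0 255;7.5 -2.8 0 0 0 0 255;0 0 0 0 0 0 255"

```text
time: 4.63
position: [0.559, -0.0844, 0.0777]
tool_rot: [-0.55, -3.086, -0.003]
ft_force: [-9.1, 3.2, 5.8]
grip_width: 0.004
grip_force: 4.5
```

```bash
cat > m.py <<'E'
from h import *
import sys
n=sys.argv[1]
s=ctrl.get_state(); print(s['time'],s['position'],s['ft_force'])
p=ctrl.get_image('scene'); save(p,n+'.png')
for t in('stop','stop_pin','keeper_edge','push_plate','push_back'): print(t,[(np.round(a['centre'],3).tolist(),round(a['score'],2)) for a in ctrl.find_in(t,p)[:2]])
cv2.imwrite('pics/'+n+'c.png',cv2.resize(cv2.imread('pics/'+n+'.png')[110:230,180:370],None,fx=4,fy=4,interpolation=cv2.INTER_CUBIC))
E
python3 m.py s2
```

```text
4.6333 [ 0.55901632 -0.08435556  0.07774945] [-9.13451677  3.21635988  5.78744792]
stop [([0.614, -0.065, 0.029], 0.53), ([0.59, -0.019, 0.028], 0.51)]
stop_pin []
keeper_edge [([0.607, -0.073, 0.049], 0.89)]
push_plate []
push_back [([0.599, -0.077, 0.078], 0.98), ([0.606, -0.283, 0.013], 0.37)]
```

View pics/s2c.png

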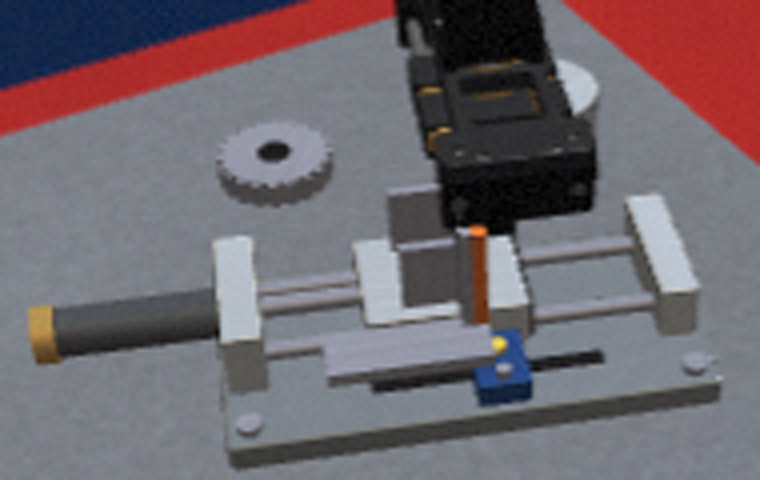

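The yellow pin shows at crop (499,345), right at the keeper's near edge. I'll push about 20 mm further so it is clearly past.

>>> move_arm:
  increments: "6.6 -2.4 0 0 0 0 255;6.6 -2.4 0 0 0 0 255;6.6 -2.4 0 0 0 0 255;0 0 0 0 0 0 255;0 0 0 0 0 0 255;0 0 0 0 0 0 255;0 0 0 0 0 0 255;0 0 0 0 0 0 255"

```text
time: 5.6
position: [0.5779, -0.0912, 0.0776]
tool_rot: [-0.549, -3.086, -0.004]
ft_force: [-9.4, 2.8, 6.2]
grip_width: 0.005
grip_force: 5.2
```

```bash
python3 m.py s3
```

```text
5.6 [ 0.5778715  -0.09121825  0.07764703] [-9.38587513  2.76369267  6.19700045]
stop [([0.591, -0.027, 0.029], 0.83), ([0.709, 0.068, 0.014], 0.5)]
stop_pin [([0.626, -0.08, 0.05], 0.59)]
keeper_edge [([0.625, -0.079, 0.048], 0.79)]
push_plate [([0.615, -0.086, 0.076], 0.74), ([0.61, -0.048, 0.088], 0.66)]
push_back [([0.615, -0.086, 0.072], 0.8)]
```

View pics/s3c.png

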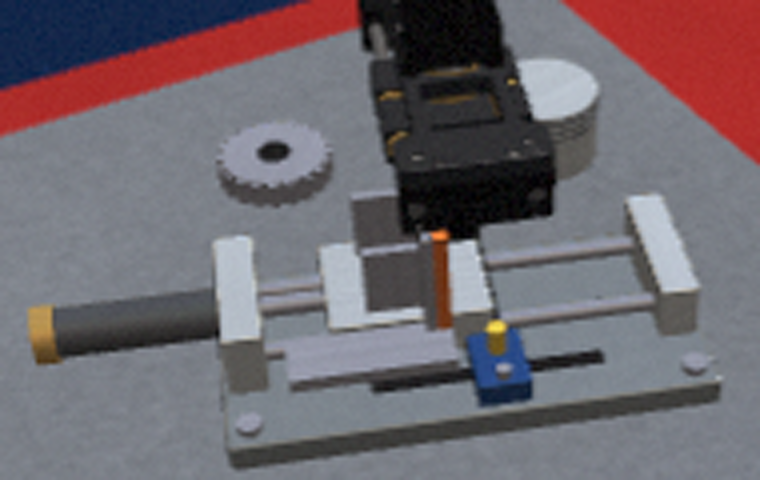

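The pin is fully up at crop (495,335), with the keeper well past it. I'll ease back and let the jaw settle on the pin, then withdraw.

>>> move_arm:
  increments: "-5.6 2.1 0 0 0 0 255;-5.6 2.1 0 0 0 0 255;-5.6 2.1 0 0 0 0 255;-5.6 2.1 0 0 0 0 255;-5.6 2.1 0 0 0 0 255;-9.4 3.4 0 0 0 0 255;-14 5.2 0 0 0 0 255;-18.8 6.9 0 0 0 0 255"

```text
time: 6.57
position: [0.5109, -0.0676, 0.0781]
tool_rot: [0.553, 3.09, -0.001]
ft_force: [0.5, -0.4, -0.2]
grip_width: 0.008
grip_force: 0.0
```

>>> move_arm:
  increments: "-9.4 3.4 0 0 0 0 255;0 0 20 0 0 0 255;0 0 30 0 0 0 255;0 0 30 0 0 0 255;0 0 30 0 0 0 255;0 0 20 0 0 0 255;0 0 0 0 0 0 255;0 0 0 0 0 0 255"

```text
time: 7.23
position: [0.502, -0.0638, 0.209]
tool_rot: [0.552, 3.089, 0.002]
ft_force: [-0.0, 0.2, -1.2]
grip_width: 0.004
grip_force: 0.0
```

```bash
python3 m.py s4
```

```text
7.2333 [ 0.50197016 -0.06383398  0.20902338] [-0.02751972  0.22697152 -1.18082208]
stop [([0.59, -0.019, 0.032], 0.67)]
stop_pin [([0.594, -0.079, 0.08], 0.55)]
keeper_edge [([0.604, -0.076, 0.047], 0.72)]
push_plate [([0.586, -0.053, 0.11], 0.74)]
push_back [([0.6, -0.078, 0.079], 0.79)]
```

View pics/s4c.png

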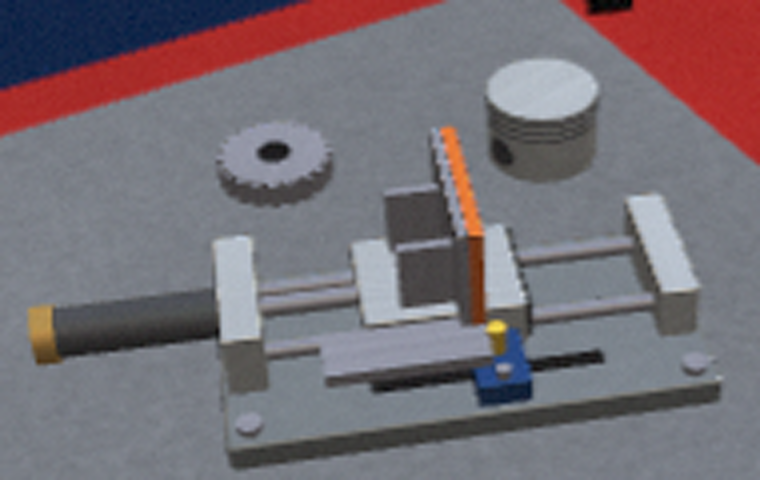

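The keeper's near edge rests against the raised yellow pin at crop (497,337). The jaw is half open, the bystanders have not moved, and the robot is clear.

```bash
python3 -c "
from bench import ctrl
print(ctrl.close_job())"
```

```text
the job is handed in; nothing more can be done
None
```

I pushed the orange plate until the pin popped up, then let go; the last picture shows the jaw half open against the raised pin, the piston and gear where they were and the arm clear (the clutch plate, out of that crop, was not rechecked), and the job is handed in.

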